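# Shut the valve left open on the vacuum manifold

### The job

One of the three valves on the vacuum manifold was left open: its handle points roughly along its hose nipple, while the handles of the two closed valves lie crosswise. Close it by turning its handle clockwise (seen from above) until it meets its stop, then let go; do not touch the handles of the other two valves.

Things in the scene. Friction and masses are not known exactly. Their poses are not given: they have to be found in the camera images.
- open_valve (a joint): Angle of the open valve's handle, rad: 0 = fully open (bar parallel to the hose nipples), 1.571 = closed, at the end stop (bar along the row of valves). It grows clockwise seen from above; stops at both ends. It starts between 0.1 and 0.45, turns with about 0.12 N m of friction, has no spring and stays where it is left.
- open_valve_grip (a point): Open valve's grip point, on its vertical turning axis, 75 mm above the table. Its handle is an upright black bar 50 long, 14 wide, 36 mm tall (55 to 91 mm above the table), centred here; x along the bar, z up, turning with it. A steel valve body, 32 mm across, is under it; a front hose nipple reaches 45 mm from the axis. It may be in any of the row's three places.
- closed_valve_1: Handle of a closed valve, an equal bar, as easily turned; origin on its turning axis, mid-underside of the bar, 55 mm above the table; x along the bar, which lies along the row, its end 25 mm towards the next valve. The valves are 80 mm apart, axis to axis, on a fixed plate 110 x 270 x 12 mm, yawed up to 0.35 rad; a tube along its back is 46 mm high.
- closed_valve_2: Handle of the other closed valve, just like closed_valve_1 in form, size, origin and axes.

How it is judged (in metres and radians):
At the end, for the whole second after the job is handed in: The open valve's handle is turned to within about 11 degrees (0.19 rad) of its closed stop, at rest, and the other two handles still lie parallel to it within 0.27 rad (value of joint open_valve above 1.38 rad and velocity of joint open_valve between -0.05 and 0.05 rad/s and angle between the x axis of each of closed_valve_1, closed_valve_2 and the x axis of open_valve_grip, either way round below 0.27 rad); the robot touches nothing.
It fails at once if a neighbouring closed valve's handle is touched (more than 1 N) (contact force between any of the fingers, the arm and closed_valve_1 above 1 N or contact force between any of the fingers, the arm and closed_valve_2 above 1 N).
It also fails if it takes over 32 s, if anything falls off the work surface, if the arm or the gripper's body presses on something with over 40 N, if the wrist force passes 120 N, or if a joint passes its speed limit or range.

### The arm

A 6-joint arm with a two-finger parallel gripper is mounted at the origin on a cart in front of the work surface, level with it; the furniture and walls round the work are solid. World frame = base frame: x ahead of the robot, y to its left, z up, the work surface at z = 0. Lengths are in mm, angles in rad, forces in N, time in s.
With the tool pointing down it reaches from about 350 to 775 mm from the base axis. Payload 7.3 kg.
Tool frame: the origin (TCP) lies at the very end of the fingers, on their centre line; the grasp point (between the pads) lies bot.grip_point_offset behind it (bot.grip_point_offset is the distance from the TCP to the grasp point, in mm); z points along the fingers, y is the line along which they close (so a half turn about z gives the same grasp; the last joint's range is limited). The gripper opens to 92 mm and grips with 3 to 60 N. Pads are 19 mm wide; open, the fingers measure 130 mm over their backs; the gripper's body (75 mm by 190 mm) begins 47 mm behind the grasp point.
Start: joints at [-1.438, 0.342, 1.524, -0, 1.275, -0.146], TCP at [144.503, -504.741, 226.741] pointing down, gripper open.
Joint ranges: [-2.53, 2.53], [-0.77, 2.02], [0.04, 2.7], [-1, 4.14], [0.28, 2.66], [-3.11, 3.11]. Speed limits (rad/s): [2.57, 2.57, 3.14, 3.14, 3.14, 3.14].

### API

Orientations are given as [roll, pitch, yaw] about the fixed x, y, z axes, in that order (R = Rz(yaw) Ry(pitch) Rx(roll)).
In Python, from plant import bot gives the robot as it stands. The module is installed in compiled form; this text tells all that it offers.
- The arm moves only by the tool carry_out, never from a script. Its argument "plan" is a list of rows, each an object of numbers: "tx", "ty", "tz": the shift along the world's x, y, z in mm; "rx", "ry", "rz": the turn, a rotation vector about the world's x, y, z in rad. A call has 1 to 12 rows; each row shifts and turns the commanded pose from where the row before left it; what a row does not reach is not made up. A row lasts 1/10 s, in which the tool goes at most 50 mm and 8.59 degrees, less where a joint would pass 70% of its speed; a pose out of reach is approached as far as the arm can. A call with a gripper value outside its range is refused whole. "gripper" is the closure, from 0 (fully open) to 1 (shut), set as the call begins (left out, the last holds). The fingers move at their own pace and stop on an object; the grip force is fixed at half the most. Time passes only in rows, so rows that do not move let the fingers close. It gives the time, the measured TCP pose, the force, the opening and the grip force at its end, in the units of the state.
- bot.get_obs(): the state, without advancing time (a new reading comes with each control period).
- bot.capture(name): name is "scene" or "top" or "wrist"; returns the picture (384x512x3 uint8, red, green, blue); there is no depth.
- bot.camera_model(name): a dict with "camera_matrix" (3x3 intrinsics, pixels), "R" (3x3) and "t" (3): a world point X has camera coordinates R X + t. Camera axes: x right, y down, z forward; pixel columns grow to the right and rows downward; lengths in mm; the calibration is good to about 2 mm. A picture is of the moment at which its call begins: read the wrist's pose just before it. camera_model takes no time and is no camera call; for the wrist camera it gives the pose at the moment of the call.
- bot.close_job(): hands the job in; it is judged then, once.
The state is a dict: "time": time; "joint_positions": joint angles; "dq": joint speeds; "tau": joint torques, N m; "tool_pos": TCP position; "tcp_rot": TCP orientation; "contact_force": force on the tool from outside, world axes, zero at the start; "moment": the same for the moment, N m; "grip_width": finger opening in mm; "finger_force": force on a finger pad.
Only numpy, scipy, OpenCV 4.12 (cv2) and the standard library are available. Lean on these libraries where they do the work, as an engineer would, in place of code of your own. Each camera call takes 0.05 s, during which the arm holds its last target. There are 200 camera calls.

## Working session

There is one attempt and no reset: what is moved stays moved. The work goes in short steps, Python scripts to look and compute and a tool call to move; the robot and the scene stay as the last step left them, time stands still between calls to the robot, and variables do not carry over. Pictures are saved under pics/ and viewed, at most 10 in all, crops included, and the job is handed in when it is done.

Besides the shell and the picture viewer there is one more tool, called after "Emit:" as a command line: name --argument value ..., lists and objects as JSON in quotes. carry_out: Moves the arm, as the interface text tells. Its arguments: {"type":"object","properties":{"plan":{"type":"array"},"gripper":{"type":"number"}},"required":["plan"]}

```bash
mkdir -p pics
python3 - <<'E'
from plant import bot
import cv2,numpy as np
for n in("top","scene"):
    im=bot.capture(n); cv2.imwrite(f"pics/{n}0.png",im[:,:,::-1])
    m=bot.camera_model(n); print(n,np.round(m["camera_matrix"],1).tolist(),np.round(m["R"],3).tolist(),np.round(m["t"],1).tolist())
o=bot.get_obs(); print(o["time"],o["tool_pos"],o["tcp_rot"],o["grip_width"],bot.grip_point_offset)
E
```

```text
top [[394.4, 0.0, 258.4], [0.0, 394.4, 192.3], [0.0, 0.0, 1.0]] [[-0.003, -0.999, -0.035], [-0.986, 0.009, -0.169], [0.17, 0.034, -0.985]] [238.3, 566.8, 836.0]
scene [[374.2, 0.0, 250.8], [0.0, 374.2, 191.3], [0.0, 0.0, 1.0]] [[-0.476, -0.879, 0.005], [-0.533, 0.284, -0.797], [0.7, -0.382, -0.604]] [479.7, 325.7, 603.2]
0.1 [ 144.44658938 -504.35477242  226.11364108] [-3.14020657e+00 -2.07050022e-04  2.78777393e-01] 91.56334471343744 18.8
```

View pics/top0.png

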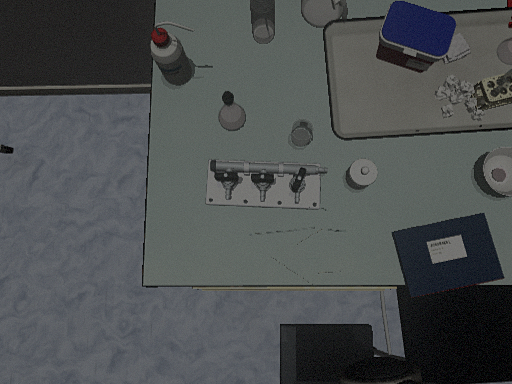

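The top view shows the manifold plate at about (207-322, 160-208). The two closed handles are near (228,177) and (262,177). The open valve is the right one, near (298,180), with its bar tilted.

```bash
cat > h.py <<'E'
from plant import bot
import cv2,numpy as np
def ray(m,uv,z):
    K,R,t=[np.array(m[k],float) for k in("camera_matrix","R","t")]
    d=R.T@np.linalg.inv(K)@np.array([uv[0],uv[1],1.]); c=-R.T@t
    return c+d*(z-c[2])/d[2]
E
python3 - <<'E'
from h import *
im=cv2.imread("pics/top0.png"); m=bot.camera_model("top")
c=im[145:220,195:335]; cv2.imwrite("pics/crop0.png",cv2.resize(c,None,fx=5.5,fy=5.5,interpolation=cv2.INTER_CUBIC))
for uv in[(228,177),(262,177),(299,180)]: print(uv,ray(m,uv,91).round(0))
for uv in [(209,158),(322,165),(321,209),(206,205)]: print(uv,ray(m,uv,12).round(0))
E
```

```text
(228, 177) [596. 299.  91.]
(262, 177) [595. 225.  91.]
(299, 180) [588. 146.  91.]
(209, 158) [660. 355.  12.]
(322, 165) [639.  85.  12.]
(321, 209) [534.  90.  12.]
(206, 205) [546. 360.  12.]
```

View pics/crop0.png

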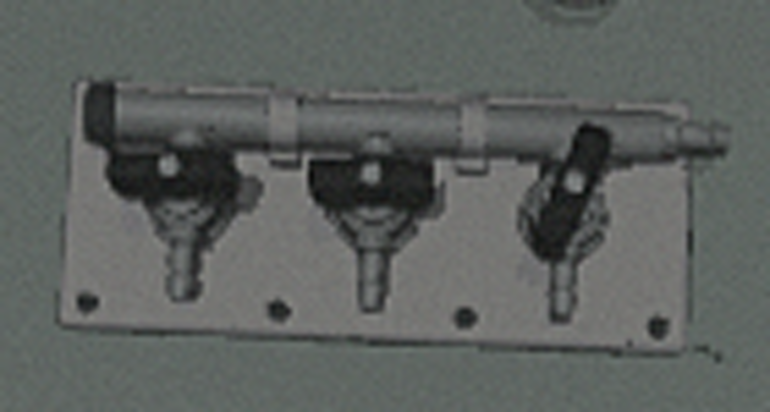

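The crop shows the open bar running from (548,250) to (597,128), centred at about (574,183). The other two bars lie along the row. Next I'll check the path for tall obstacles.

View pics/scene0.png

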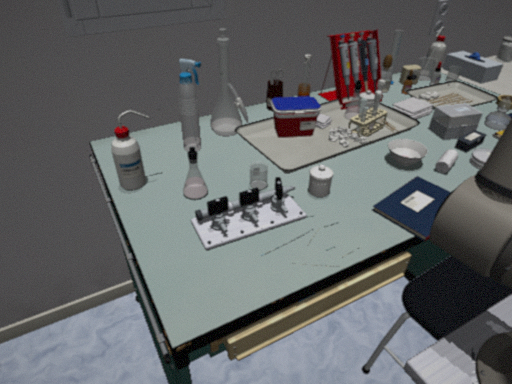

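Run:
```python
from h import *
m=bot.camera_model("top")
f=lambda p:(195+p[0]/5.5-.4,145+p[1]/5.5-.4)
a,b,c=[ray(m,f(p),91)[:2] for p in[(550,235),(596,130),(574,182)]]
print(a,b,c,np.arctan2(*(b-a)[::-1]))
```

```text
[571.74370825 155.4048511 ] [613.64213069 136.52269475] [592.80959323 145.60398468] -0.4234068785322426
```

The scene view shows only low objects along the path, and the manifold at about (195-305, 190-240). I'm moving to hover over the open valve.

Emit:
carry_out --plan '[{"tx": 20,"ty": 30,"rz": 0.145},{"tx": 28,"ty": 41,"rz": 0.145},{"tx": 28,"ty": 41,"rz": 0.145},{"tx": 28,"ty": 41,"rz": 0.145},{"tx": 28,"ty": 41,"rz": 0.145},{"tx": 28,"ty": 41,"rz": 0.145},{"tx": 28,"ty": 41,"rz": 0.145},{"tx": 28,"ty": 41,"rz": 0.145},{"tx": 28,"ty": 41,"rz": 0.145},{"tx": 28,"ty": 41,"rz": 0.145},{"tx": 28,"ty": 41,"rz": 0.145},{"tx": 28,"ty": 41,"rz": 0.145}]' --gripper 0.55

```text
invalid input at $.plan[0]: expected keys tx, ty, tz, rx, ry, rz
```

Emit:
carry_out --plan '[{"tx": 24,"ty": 34,"rz": 0.14},{"tx": 24,"ty": 34,"rz": 0.14},{"tx": 24,"ty": 34,"rz": 0.14},{"tx": 24,"ty": 34,"rz": 0.14},{"tx": 24,"ty": 33,"rz": 0.14},{},{},{}]'

```text
invalid input at $.plan[0]: expected keys tx, ty, tz, rx, ry, rz
```

Run:
```python
from h import *
import pickle
m=bot.camera_model("wrist"); im=bot.capture("wrist")[:,:,::-1]
pickle.dump(m,open("w.pkl","wb")); cv2.imwrite("pics/w1.png",im)
o=bot.get_obs(); print(o["time"],o["tool_pos"],o["tcp_rot"],o["grip_width"],o["contact_force"])
```

```text
0.15 [ 144.46898676 -504.42559196  226.2154231 ] [-3.14047206e+00 -1.78440661e-04  2.78791042e-01] 92.02059625568687 [ 0.47765961 -0.08413824 -0.00868058]
```

View pics/w1.png

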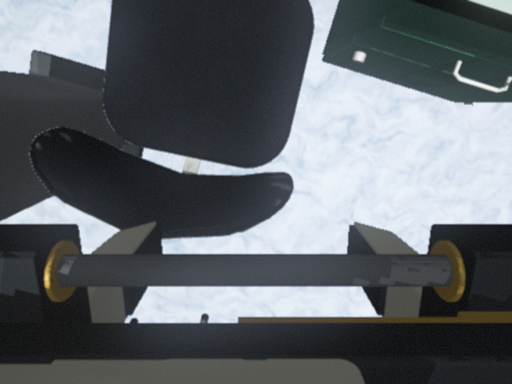

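The wrist view shows only the chair and the floor, because the arm hasn't moved. The move was refused since every row needs all six keys, so I'm resending it.

Emit:
carry_out --plan '[{"tx": 20,"ty": 30,"tz": 10,"rx": 0,"ry": 0,"rz": 0.145},{"tx": 28,"ty": 40,"tz": 10,"rx": 0,"ry": 0,"rz": 0.145},{"tx": 28,"ty": 40,"tz": 10,"rx": 0,"ry": 0,"rz": 0.145},{"tx": 28,"ty": 40,"tz": 0,"rx": 0,"ry": 0,"rz": 0.145},{"tx": 28,"ty": 40,"tz": 0,"rx": 0,"ry": 0,"rz": 0.145},{"tx": 28,"ty": 40,"tz": 0,"rx": 0,"ry": 0,"rz": 0.145},{"tx": 28,"ty": 40,"tz": 0,"rx": 0,"ry": 0,"rz": 0.145},{"tx": 28,"ty": 40,"tz": 0,"rx": 0,"ry": 0,"rz": 0.145},{"tx": 28,"ty": 40,"tz": 0,"rx": 0,"ry": 0,"rz": 0.145},{"tx": 28,"ty": 40,"tz": 0,"rx": 0,"ry": 0,"rz": 0.145},{"tx": 28,"ty": 40,"tz": 0,"rx": 0,"ry": 0,"rz": 0.145},{"tx": 28,"ty": 40,"tz": 0,"rx": 0,"ry": 0,"rz": 0.145}]' --gripper 0.55

```text
time: 1.35
tool_pos: [473.2, -32.7, 256.7]
tcp_rot: [3.142, 0.0, 2.025]
contact_force: [0.3, -1.2, -0.3]
grip_width: 41.4
finger_force: 0.0
```

Emit:
carry_out --plan '[{"tx": 24,"ty": 35,"tz": -5,"rx": 0,"ry": 0,"rz": 0.14},{"tx": 24,"ty": 35,"tz": -10,"rx": 0,"ry": 0,"rz": 0.14},{"tx": 24,"ty": 35,"tz": -10,"rx": 0,"ry": 0,"rz": 0.14},{"tx": 24,"ty": 35,"tz": -10,"rx": 0,"ry": 0,"rz": 0.14},{"tx": 24,"ty": 35,"tz": -10,"rx": 0,"ry": 0,"rz": 0.14},{"tx": 0,"ty": 0,"tz": 0,"rx": 0,"ry": 0,"rz": 0},{"tx": 0,"ty": 0,"tz": 0,"rx": 0,"ry": 0,"rz": 0},{"tx": 0,"ty": 0,"tz": 0,"rx": 0,"ry": 0,"rz": 0}]'

```text
time: 2.15
tool_pos: [592.2, 139.6, 211.8]
tcp_rot: [-3.141, -0.0, 2.717]
contact_force: [0.5, -0.6, -0.0]
grip_width: 41.2
finger_force: 0.0
```

Run:
```python
from h import *
import pickle
m=bot.camera_model("wrist"); im=bot.capture("wrist")[:,:,::-1]
pickle.dump(m,open("w.pkl","wb")); cv2.imwrite("pics/w2.png",im)
o=bot.get_obs(); print(o["time"],o["tool_pos"],o["tcp_rot"],o["grip_width"],o["contact_force"])
```

```text
2.2 [592.23416293 139.29634074 212.24565088] [3.14157169e+00 4.11480526e-04 2.71703325e+00] 41.39516801676991 [-0.5674361  -1.01398443 -0.24939284]
```

View pics/w2.png

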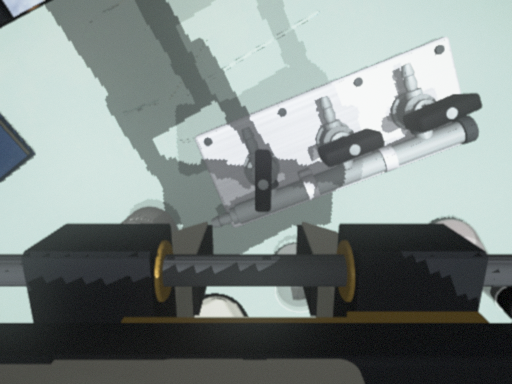

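The wrist view shows the open bar upright at (263,150-210), with its pivot dot at (263,184). The closed valves' dots are at (355,149) and (452,113). The bar is already aligned with the tool.

Run:
```python
from h import *
import pickle
m=pickle.load(open("w.pkl","rb"))
p=[ray(m,u,91)[:2].round(1) for u in[(263,184),(355,149),(452,113),(264,152),(262.5,209)]]
print(p,np.linalg.norm(p[0]-p[1]),np.linalg.norm(p[1]-p[2]))
d=p[2]-p[0];e=p[4]-p[3];print("row",np.arctan2(d[1],d[0]),"bar",np.arctan2(e[1],e[0]),np.linalg.norm(e))
```

```text
[array([595.2, 146.2]), array([599.2, 226.3]), array([603.9, 306.2]), array([571. , 157.8]), array([615.1, 136.9])] 80.19981296736299 80.03811591985406
row 1.5164748210402874 bar -0.44256915474815495 48.801844227447
```

Emit:
carry_out --plan '[{"tx": 3,"ty": 6.5,"tz": -30,"rx": 0,"ry": 0,"rz": -0.015},{"tx": 0,"ty": 0,"tz": -30,"rx": 0,"ry": 0,"rz": 0},{"tx": 0,"ty": 0,"tz": -30,"rx": 0,"ry": 0,"rz": 0},{"tx": 0,"ty": 0,"tz": -20,"rx": 0,"ry": 0,"rz": 0},{"tx": 0,"ty": 0,"tz": -20,"rx": 0,"ry": 0,"rz": 0},{"tx": 0,"ty": 0,"tz": -15,"rx": 0,"ry": 0,"rz": 0},{"tx": 0,"ty": 0,"tz": -7,"rx": 0,"ry": 0,"rz": 0},{"tx": 0,"ty": 0,"tz": 0,"rx": 0,"ry": 0,"rz": 0},{"tx": 0,"ty": 0,"tz": 0,"rx": 0,"ry": 0,"rz": 0}]'

```text
time: 3.1
tool_pos: [596.0, 146.4, 60.8]
tcp_rot: [3.141, 0.001, 2.703]
contact_force: [-0.2, 0.4, -0.9]
grip_width: 40.9
finger_force: 0.0
```

Emit:
carry_out --plan '[{"tx": 0,"ty": 0,"tz": 0,"rx": 0,"ry": 0,"rz": 0},{"tx": 0,"ty": 0,"tz": 0,"rx": 0,"ry": 0,"rz": 0},{"tx": 0,"ty": 0,"tz": 0,"rx": 0,"ry": 0,"rz": 0},{"tx": 0,"ty": 0,"tz": 0,"rx": 0,"ry": 0,"rz": 0},{"tx": 0,"ty": 0,"tz": 0,"rx": 0,"ry": 0,"rz": 0},{"tx": 0,"ty": 0,"tz": 0,"rx": 0,"ry": 0,"rz": 0}]' --gripper 1

```text
time: 3.7
tool_pos: [595.2, 146.0, 60.1]
tcp_rot: [-3.14, -0.0, 2.704]
contact_force: [-1.8, -3.9, 4.0]
grip_width: 13.8
finger_force: 30.0
```

Gripped. Next I'll turn it about -1.2 rad.

Emit:
carry_out --plan '[{"tx": 0,"ty": 0,"tz": 0,"rx": 0,"ry": 0,"rz": -0.1},{"tx": 0,"ty": 0,"tz": 0,"rx": 0,"ry": 0,"rz": -0.1},{"tx": 0,"ty": 0,"tz": 0,"rx": 0,"ry": 0,"rz": -0.1},{"tx": 0,"ty": 0,"tz": 0,"rx": 0,"ry": 0,"rz": -0.1},{"tx": 0,"ty": 0,"tz": 0,"rx": 0,"ry": 0,"rz": -0.1},{"tx": 0,"ty": 0,"tz": 0,"rx": 0,"ry": 0,"rz": -0.1},{"tx": 0,"ty": 0,"tz": 0,"rx": 0,"ry": 0,"rz": -0.1},{"tx": 0,"ty": 0,"tz": 0,"rx": 0,"ry": 0,"rz": -0.1},{"tx": 0,"ty": 0,"tz": 0,"rx": 0,"ry": 0,"rz": -0.1},{"tx": 0,"ty": 0,"tz": 0,"rx": 0,"ry": 0,"rz": -0.1},{"tx": 0,"ty": 0,"tz": 0,"rx": 0,"ry": 0,"rz": -0.1}]'

```text
time: 4.8
tool_pos: [595.1, 145.9, 60.1]
tcp_rot: [-3.141, 0.001, 1.6]
contact_force: [-3.8, -4.8, 4.9]
grip_width: 13.8
finger_force: 30.0
```

Emit:
carry_out --plan '[{"tx": 0,"ty": 0,"tz": 0,"rx": 0,"ry": 0,"rz": -0.05},{"tx": 0,"ty": 0,"tz": 0,"rx": 0,"ry": 0,"rz": -0.03},{"tx": 0,"ty": 0,"tz": 0,"rx": 0,"ry": 0,"rz": 0},{"tx": 0,"ty": 0,"tz": 0,"rx": 0,"ry": 0,"rz": 0}]'

```text
time: 5.2
tool_pos: [595.0, 145.8, 60.1]
tcp_rot: [-3.141, 0.001, 1.524]
contact_force: [-3.3, -5.0, 4.7]
grip_width: 13.8
finger_force: 30.0
```

```bash
python3 -c "
from h import *
o=bot.get_obs(); print(o['tcp_rot'],o['contact_force'],o['moment'],o['grip_width'])"
```

```text
[-3.14059073e+00  1.39986162e-03  1.52362221e+00] [-3.28115319 -5.0467274   4.71649311] [-0.88178445  0.42072355 -0.0224707 ] 13.841096591426567
```

Emit:
carry_out --plan '[{"tx": 0,"ty": 0,"tz": 0,"rx": 0,"ry": 0,"rz": -0.02},{"tx": 0,"ty": 0,"tz": 0,"rx": 0,"ry": 0,"rz": -0.02},{"tx": 0,"ty": 0,"tz": 0,"rx": 0,"ry": 0,"rz": 0}]'

```text
time: 5.5
tool_pos: [595.0, 145.8, 60.1]
tcp_rot: [-3.141, 0.002, 1.485]
contact_force: [-3.2, -6.1, 4.5]
grip_width: 13.9
finger_force: 30.6
```

```bash
python3 -c "
from h import *
o=bot.get_obs(); print(o['tcp_rot'],o['contact_force'],o['moment'],o['grip_width'])"
```

```text
[-3.14085172e+00  1.92261750e-03  1.48489947e+00] [-3.24231799 -6.05849726  4.47790847] [-0.8645923   0.43273589  0.69714191] 13.863051988611389
```

The moment about z rose to 0.70 N m, so the handle has met its stop. I'm releasing it and lifting away.

Emit:
carry_out --plan '[{"tx": 0,"ty": 0,"tz": 0,"rx": 0,"ry": 0,"rz": 0.02},{"tx": 0,"ty": 0,"tz": 0,"rx": 0,"ry": 0,"rz": 0},{"tx": 0,"ty": 0,"tz": 0,"rx": 0,"ry": 0,"rz": 0},{"tx": 0,"ty": 0,"tz": 0,"rx": 0,"ry": 0,"rz": 0},{"tx": 0,"ty": 0,"tz": 0,"rx": 0,"ry": 0,"rz": 0}]' --gripper 0.55

```text
time: 6.0
tool_pos: [595.5, 146.9, 59.7]
tcp_rot: [3.142, -0.0, 1.504]
contact_force: [0.2, -0.5, 0.0]
grip_width: 40.9
finger_force: 0.0
```

Emit:
carry_out --plan '[{"tx": 0,"ty": 0,"tz": 10,"rx": 0,"ry": 0,"rz": 0},{"tx": 0,"ty": 0,"tz": 20,"rx": 0,"ry": 0,"rz": 0},{"tx": 0,"ty": 0,"tz": 30,"rx": 0,"ry": 0,"rz": 0},{"tx": 0,"ty": 0,"tz": 30,"rx": 0,"ry": 0,"rz": 0},{"tx": 0,"ty": 0,"tz": 30,"rx": 0,"ry": 0,"rz": 0},{"tx": 0,"ty": 0,"tz": 30,"rx": 0,"ry": 0,"rz": 0},{"tx": 0,"ty": 0,"tz": 0,"rx": 0,"ry": 0,"rz": 0},{"tx": 0,"ty": 0,"tz": 0,"rx": 0,"ry": 0,"rz": 0},{"tx": 0,"ty": 0,"tz": 0,"rx": 0,"ry": 0,"rz": 0}]'

```text
time: 6.9
tool_pos: [594.8, 146.7, 208.8]
tcp_rot: [-3.14, 0.0, 1.504]
contact_force: [-0.6, -0.4, -0.4]
grip_width: 41.6
finger_force: 0.0
```

Run:
```python
from h import *
cv2.imwrite("pics/w3.png",bot.capture("wrist")[:,:,::-1])
o=bot.get_obs(); print(o["time"],o["tool_pos"],o["grip_width"],o["contact_force"])
```

```text
6.95 [594.80347979 146.65729666 208.49379028] 41.41525589399824 [-0.03865234  0.15697104 -0.01585254]
```

View pics/w3.png

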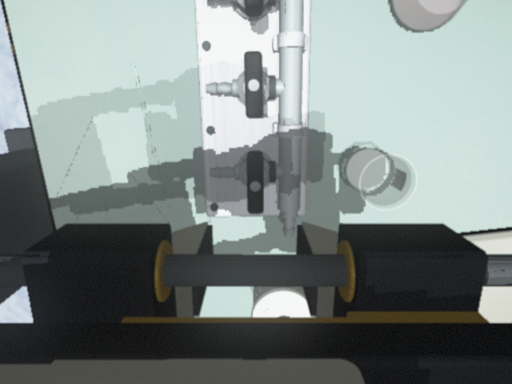

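The turned handle at (255,183) now lies along the row, parallel to its neighbour at (254,85), and the gripper is clear. I'm handing in the job.

```bash
python3 -c "
from plant import bot
print(bot.close_job())"
```

```text
the job is handed in; nothing more can be done
None
```

I turned the open valve's handle clockwise to its stop and let go, and handed the job in at about 7 s with the gripper clear and no sign of contact with the other two handles; no verdict came back.

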